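Close up a universal-joint cross

TASK

Get the universal-joint cross in the holding fixture ready for the shelf: slide the small bearing cup, mouth down, over its bare upright trunnion until it sits on the shoulder, and push the thin stopper pin into its slanted grease port until the pin's flange is home on the port face. Let go of both, and leave the big cup, the thick pin, the flange yoke and the carton where they are.

Things in the scene. Friction and masses are not known exactly. Their poses are not given: they have to be found in the camera images.
- cross: Fixed blue fixture (base plate x -80 to 70, y -60 to 60, 12 mm thick) holding a dark steel universal-joint cross. Origin on the counter under the cross's centre, z up. Hub radius 24 mm, centred 85 mm up. Level arms along +-y already wear cups (36 mm diameter, out to |y| = 60 mm). The bare bright trunnion stands up on the z axis; the grease port is on the -x side.
- seat (a point): Centre of the shoulder (32 mm across, 109 mm above the counter) at the foot of the bare upright trunnion: the cup's underside rests here when home. The trunnion is 21 mm in diameter, tapering to 15 mm at its top, and rises 26 mm above this point.
- port: Slanted grease port, a square dark steel boss 26 x 26 mm on the fixture's -x side, fixed. Origin at the centre of the mouth, 107 mm above the counter; z points out of the bore, leaning 35 degrees from vertical towards the fixture's -x; y is level. Round bore 10.5 mm diameter, 33 mm deep, 3 mm chamfer at the mouth.
- port_home (a point): Point on the bore axis 30 mm inside the mouth, where the pin's tip is when its flange is home on the port face.
- cup: Small loose steel bearing cup, round, closed on top, open below: outer diameter 36 mm, height 34 mm, bore 26 mm in diameter and 27 mm deep. Origin at the centre of its open underside, z up. It stands mouth down on the counter; it and the big cup may swap places.
- pin: Thin loose stopper pin, upright in a hole of the rack; it and the thick pin may swap holes. Origin at the lower tip of its shank, z along the pin towards the grip. Shank 8 mm diameter, 30 mm long, chamfered tip; flange 22 mm diameter, z = 30 to 34 mm; plain round grip 14 mm diameter, z = 34 to 74 mm. Only flange and grip show above the rack.
- rack: Fixed wooden pin rack, 50 (x) x 120 (y) x 40 (z) mm, origin at the centre of its underside, with two holes of 15 mm diameter, 36 mm deep, at y = -30 and +30 mm.
- big_cup: Bystander: big bearing cup, 52 mm outer diameter, 42 mm high, mouth down. Origin at the centre of its underside.
- fat_pin: Bystander: thick stopper pin in the other hole of the rack, grip 24 mm and flange 30 mm in diameter, same lengths as the thin pin. Origin at the tip of its shank.
- yoke: Bystander: dark steel flange yoke, round flange 100 mm in diameter with two ears, 67 mm high. Origin at the centre of its underside.
- carton: Bystander: closed cardboard carton with a red band, 80 x 110 x 70 mm. Origin at the centre of its underside.

How it is judged:
By the outcome, as a careful person would: the job done as asked, in the order asked, and still so for the second after the job is handed in, with the robot touching nothing.
It also fails if it takes over 64 s, if anything falls off the work surface, if the arm or the gripper's body presses on something with over 40 N, if the wrist force passes 120 N, or if a joint passes its speed limit or range.

ROBOT

A 6-joint arm with a two-finger parallel gripper is mounted at the origin on the work surface. World frame = base frame: x ahead of the robot, y to its left, z up, the work surface at z = 0. Lengths are in m, angles in rad, forces in N, time in s.
With the tool pointing down it reaches from about 0.25 to 0.725 m from the base axis. Payload 4 kg.
Tool frame: the origin (TCP) lies at the very end of the fingers, on their centre line; the grasp point (between the pads) lies 19 mm behind it; z points along the fingers, y is the line along which they close (so a half turn about z gives the same grasp; the last joint's range is limited). The gripper opens to 85 mm and grips with 20 to 120 N. Pads are 22 mm wide; open, the fingers measure 114 mm over their backs; the gripper's body (76 mm by 85 mm) begins 54 mm behind the grasp point. The pads swing forward as they close: fully open they stand 13 mm farther back than shut.
Start: joints at [1.24, 0.241, 0.005, 1.335, 0, 1.571], TCP at [0.162, 0.473, 0.231] pointing down, gripper open.
Joint ranges: [-2.72, 2.72], [-1.05, 1.87], [-1.09, 1.28], [-1.99, 2.15], [-1.42, 1.44], [-3.14, 3.14]. Speed limits (rad/s): [2.79, 2.79, 3.14, 3.14, 3.14, 3.14].

INTERFACE

Orientations are given as a unit quaternion [x, y, z, w].
In Python, from workcell import monitor, viewer, job gives the robot as it stands.
- The arm moves only by the tool arm_command, never from a script. Its argument "increments" is a list of rows, each an object of numbers: "dx", "dy", "dz": the shift along the tool's x, y, z in cm; "wx", "wy", "wz": the turn, a rotation vector about the tool's x, y, z in rad; "grip": the finger opening in cm, from 0 to 8.54. In form: [{"dx": .., "dy": .., "dz": .., "wx": .., "wy": .., "wz": .., "grip": ..}, ...]. A call has 1 to 10 rows; each row is the pose to reach, as a shift and turn from the pose commanded when the call began, along the tool's axes at that moment; what a row does not reach only later rows make up. A row lasts 1/10 s, in which the tool goes at most 50 mm and 8.59 degrees, less where a joint would pass 70% of its speed; a pose out of reach is approached as far as the arm can. A call with a gripper value outside its range is refused whole. The fingers move at their own pace and stop on an object; the grip force is fixed at half the most. Time passes only in rows, so rows that repeat a pose let the fingers close. It gives the time, the measured TCP pose, the force, the opening and the grip force at its end, in the units of the state.
- monitor.get_obs(): the state, without advancing time (a new reading comes with each control period).
- viewer.camera(name): name is "scene" or "top"; returns (picture, depth): 384x512x3 uint8, red, green, blue; 384x512 float32, m along the optical axis (not along the pixel's ray), 0 where there is no reading.
- viewer.get_calibration(name): a dict with "fovy" (degrees; the focal length in pixels is half the picture's height over the tangent of half this angle, whatever the lens; pixels are square), "cx", "cy" (the principal point, pixels), "dist_coeffs" ([k1, k2, p1, p2, k3] as OpenCV has them; the pictures are not rectified), "view" (4x4, takes a point from world to camera coordinates). Camera axes: x right, y up, looking along -z (the intrinsics and any distortion apply to the point x, -y, -z); pixel columns grow to the right and rows downward; lengths in m; the calibration is good to about 2 mm. A picture is of the moment at which its call begins. get_calibration takes no time and is no camera call.
- job.job_done(): hands the job in; it is judged then, once.
The state is a dict: "clock": time; "joint_pos": joint angles; "joint_vel": joint speeds; "tau": joint torques, N m; "eef_pos": TCP position; "tool_rot": TCP orientation; "ft_force": force on the tool from outside, world axes, zero at the start; "ft_torque": the same for the moment, N m; "grip_width": finger opening in m; "grasp_force": force on a finger pad.
Only numpy, scipy, OpenCV 4.12 (cv2) and the standard library are available. Lean on these libraries where they do the work, as an engineer would, in place of code of your own. Each camera call takes 0.05 s, during which the arm holds its last target. There are 200 camera calls.

## Working session

There is one attempt and no reset: what is moved stays moved. The work goes in short steps, Python scripts to look and compute and a tool call to move; the robot and the scene stay as the last step left them, time stands still between calls to the robot, and variables do not carry over. Pictures are saved under pics/ and viewed, at most 10 in all, crops included, and the job is handed in when it is done.

Besides the shell and the picture viewer there is one more tool, called after ">>>" by a JSON object that holds its "op" and its "data". arm_command: Moves the arm, as the interface text tells. Its arguments: {"type":"object","properties":{"increments":{"type":"array","items":{"type":"object","properties":{"dx":{"type":"number"},"dy":{"type":"number"},"dz":{"type":"number"},"wx":{"type":"number"},"wy":{"type":"number"},"wz":{"type":"number"},"grip":{"type":"number"}}}}},"required":["increments"]}

```bash
mkdir -p pics; cat > h.py <<'E'
import numpy as np, cv2
from workcell import monitor, viewer, job
def cal(n):
    c=viewer.get_calibration(n); f=192/np.tan(np.radians(c['fovy'])/2)
    K=np.array([[f,0,c['cx']],[0,f,c['cy']],[0,0,1.]])
    return K,np.array(c['dist_coeffs'],float),np.array(c['view'])
def cloud(n,depth):
    K,d,V=cal(n); h,w=depth.shape
    u,v=np.meshgrid(np.arange(w),np.arange(h))
    p=cv2.undistortPoints(np.stack([u,v],-1).reshape(-1,1,2).astype(float),K,d).reshape(h,w,2)
    c=np.stack([p[...,0]*depth,-p[...,1]*depth,-depth],-1)
    W=(c-V[:3,3])@V[:3,:3]; W[depth==0]=np.nan
    return W
def proj(n,P):
    K,d,V=cal(n); P=np.atleast_2d(P); c=P@V[:3,:3].T+V[:3,3]
    return cv2.projectPoints(c*[1,-1,-1],np.zeros(3),np.zeros(3),K,d)[0].reshape(-1,2)
E
python3 - <<'E'
from h import *
for n in ['scene','top']:
    r,d=viewer.camera(n); cv2.imwrite(f'pics/{n}0.png',r[...,::-1]); np.savez(f'{n}0.npz',r=r,d=d)
    K,D,V=cal(n); print(n,K[0,0],D,-V[:3,:3].T@V[:3,3], -V[2,:3], (d==0).mean())
o=monitor.get_obs(); print(o)
E
```

```text
scene 360.7903214105106 [-0.07422592  0.          0.          0.          0.        ] [ 0.97414882 -0.45210781  0.61853106] [-0.46793433  0.58308694 -0.66411376] 0.004170735677083333
top 429.1761230317373 [-0.07102419  0.          0.          0.          0.        ] [ 0.50120845 -0.02233931  1.19120173] [ 0.08336139  0.0065237  -0.99649803] 0.0036824544270833335
{'clock': 0.1, 'joint_pos': array([ 1.23998792e+00,  2.41352498e-01,  3.88517976e-03,  1.33524199e+00,
       -1.29078193e-05,  1.57082154e+00]), 'joint_vel': array([ 1.65469613e-04, -3.35612833e-03,  1.47694463e-03, -1.84978153e-03,
        5.90434891e-04,  8.24194019e-05]), 'tau': array([-7.54516441e-04, -3.73138368e+01,  2.53009397e+01,  1.08430570e-02,
       -6.61251943e-05,  1.35065864e-05]), 'eef_pos': array([0.1622224 , 0.47234961, 0.2305046 ]), 'tool_rot': array([ 1.64663387e-01,  9.86349357e-01, -9.44503392e-04, -1.51109857e-04]), 'ft_force': array([-0.08194742, -0.42006824,  0.09077378]), 'ft_torque': array([0.02737312, 0.01478273, 0.03263029]), 'grasp_force': 0.0, 'grip_width': 0.08536268375383481}
```

View pics/scene0.png

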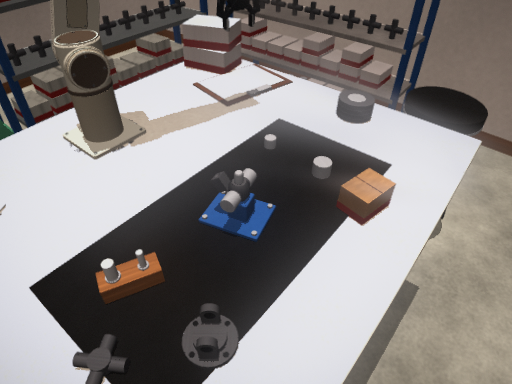

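View pics/top0.png

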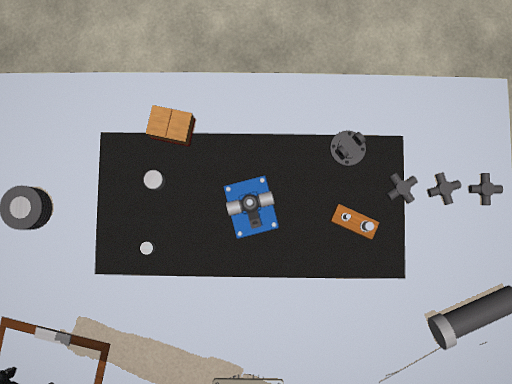

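The scene view shows the small cup at (270,142), big cup (321,167), cross (238,190), thin pin (141,260), and fat pin (110,270). In the top view these are at: small cup (146,248), cross (250,203), thin pin (346,216), fat pin (368,226). The port points towards the robot.

```bash
python3 - <<'E'
from h import *
D={n:np.load(n+'0.npz') for n in ['scene','top']}
W={n:cloud(n,D[n]['d']) for n in D}
def near(n,px,r): 
    v,u=np.mgrid[:384,:512]; return (np.hypot(u-px[0],v-px[1])<r)
for n,pc,pp,pt in [('scene',(270,142),(141,260),(239,175)),('top',(146,248),(346,216),(250,202))]:
    w=W[n]; P0=np.nanmedian(w[near(n,(60,290) if n=='scene' else (120,215),8)],0); print(n,'mat z',P0)
    for name,c,r,zr in [('cup',pc,14,(.029,.05)),('pin',pp,14,(.07,.1)),('flange',pp,14,(.037,.06)),('trun',pt,14,(.128,.15)),('should',pt,20,(.105,.113))]:
        m=near(n,c,r)&(w[...,2]>zr[0])&(w[...,2]<zr[1]); Q=w[m]
        if len(Q): print(name,len(Q),'mean',Q.mean(0).round(4),'mid',((Q.min(0)+Q.max(0))/2).round(4),'ext',np.ptp(Q,axis=0).round(4),'zmed',np.median(Q[:,2]).round(4), np.sort(Q[:,2])[-3:].round(4))
    # plate
    r=D[n]['r'].astype(int); m=(r[...,2]>r[...,0]*1.8)&(r[...,2]>60)&near(n,pt,60)&(w[...,2]>.006)&(w[...,2]<.018)
    Q=w[m]; rect=cv2.minAreaRect(Q[:,:2].astype(np.float32)*1000); print('plate',m.sum(),rect,Q[:,2].mean())
    print(cv2.boxPoints(rect))
    c=np.array([240,195] if n=='scene' else [250,203])
    big=cv2.resize(D[n]['r'][c[1]-45:c[1]+45,c[0]-50:c[0]+50],(800,720),interpolation=cv2.INTER_CUBIC)
    globals()['b_'+n]=cv2.resize(big,(400,360))
cv2.imwrite('pics/crop.png',np.hstack([b_scene,b_top])[...,::-1])
E
```

```text
scene mat z [ 0.42695855 -0.38813467  0.00177217]
cup 84 mean [0.4482 0.2765 0.0339] mid [0.4467 0.278  0.0332] ext [0.0367 0.0354 0.0079] zmed 0.0344 [0.0366 0.0367 0.0371]
pin 63 mean [ 0.5395 -0.2556  0.0799] mid [ 0.5374 -0.2552  0.0782] ext [0.0147 0.0116 0.0161] zmed 0.0819 [0.0852 0.086  0.0862]
flange 363 mean [ 0.5348 -0.2534  0.0423] mid [ 0.5307 -0.2478  0.0483] ext [0.0519 0.0548 0.0224] zmed 0.0409 [0.059  0.0595 0.0595]
trun 59 mean [ 0.5701 -0.0025  0.1339] mid [ 0.5689 -0.0022  0.1329] ext [0.0186 0.0183 0.009 ] zmed 0.1344 [0.1369 0.1373 0.1374]
should 146 mean [ 0.5611 -0.0063  0.1091] mid [0.5507 0.0133 0.1089] ext [0.0717 0.0702 0.0077] zmed 0.1094 [0.1126 0.1128 0.1128]
plate 1449 ((563.5938110351562, -2.0643234252929688), (149.2938995361328, 121.7769775390625), 15.863554954528809) 0.012679201213216211
[[475.14603   36.1007  ]
 [508.4335   -81.038445]
 [652.0416   -40.229347]
 [618.75415   76.9098  ]]
top mat z [0.53426415 0.36407095 0.00269153]
cup 144 mean [0.4466 0.2787 0.0343] mid [0.4468 0.2785 0.0346] ext [0.035  0.0356 0.0112] zmed 0.0343 [0.0394 0.0397 0.0402]
pin 27 mean [ 0.537  -0.2526  0.0832] mid [ 0.537  -0.2535  0.0798] ext [0.0108 0.0126 0.0192] zmed 0.0837 [0.0878 0.0894 0.0894]
flange 415 mean [ 0.5359 -0.2566  0.0412] mid [ 0.5369 -0.2577  0.0481] ext [0.0669 0.0708 0.0219] zmed 0.041 [0.0531 0.0556 0.0591]
trun 54 mean [0.568  0.0011 0.1348] mid [0.5683 0.0011 0.1342] ext [0.0178 0.0198 0.0095] zmed 0.1348 [0.1382 0.1384 0.139 ]
should 170 mean [ 0.5591 -0.0019  0.1086] mid [ 0.5538 -0.0008  0.109 ] ext [0.0664 0.096  0.0079] zmed 0.1087 [0.1129 0.113  0.113 ]
plate 1363 ((562.7158813476562, -0.7568435668945312), (150.2521514892578, 121.01258850097656), 15.381998062133789) 0.012874702499575378
[[474.2314    37.65461 ]
 [506.3304   -79.02316 ]
 [651.2003   -39.168297]
 [619.1013    77.509476]]
```

View pics/crop.png

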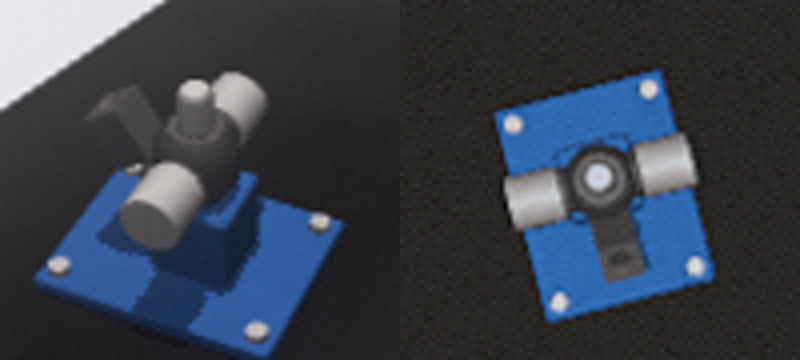

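The crop shows the bare trunnion, with the slanted port on the robot side of the fixture; its bore faces the robot. Next I'll fit the port, rack and pin precisely.

```bash
cat >> h.py <<'E'
from scipy.spatial.transform import Rotation as R
def goal(pos,Rm):
    o=monitor.get_obs(); R0=R.from_quat(o['tool_rot']); 
    d=R0.inv().apply(np.array(pos)-o['eef_pos'])*100; w=(R0.inv()*Rm).as_rotvec()
    print('d cm',d.round(3),'w',w.round(4),'| tcp',o['eef_pos'].round(4),'F',o['ft_force'].round(1),'grip',round(o['grip_width'],4),'gf',round(float(o['grasp_force']),1),'t',round(o['clock'],2))
def rot(z,y):
    z=np.array(z,float);z/=np.linalg.norm(z);y=np.array(y,float);y-=z*(y@z);y/=np.linalg.norm(y)
    return R.from_matrix(np.stack([np.cross(y,z),y,z],1))
yaw=np.radians(15.6); ex=np.array([np.cos(yaw),np.sin(yaw),0]); ey=np.array([-np.sin(yaw),np.cos(yaw),0])
O=np.array([.5683,0,0])
E
python3 - <<'E'
from h import *
from scipy.optimize import least_squares
def circ(Q,r):
    s=least_squares(lambda p:np.hypot(Q[:,0]-p[0],Q[:,1]-p[1])-r,Q.mean(0)[:2]+0,loss='soft_l1',f_scale=.001); return s.x.round(4)
for n in ['scene','top']:
    d=np.load(n+'0.npz'); w=cloud(n,d['d']); P=w.reshape(-1,3); P=P[~np.isnan(P[:,0])]
    def box(c,r,z0,z1): return P[(np.hypot(P[:,0]-c[0],P[:,1]-c[1])<r)&(P[:,2]>z0)&(P[:,2]<z1)]
    Q=box((.537,-.254),.02,.05,.08); 
    if len(Q)>5: print(n,'pin side',len(Q),circ(Q,.007))
    T=box((.537,-.254),.02,.081,.09); print('pin top',len(T),T.mean(0).round(4))
    Q=box((.447,.2785),.03,.008,.03); print('cup side',len(Q),circ(Q,.018))
    T=box((.447,.2785),.03,.032,.04); print('cup top',T.mean(0).round(4))
    Q=box((.568,0),.02,.115,.125); print('trun side',len(Q), circ(Q,.0105) if len(Q)>5 else '')
    Q=box((.525,-.275),.1,.0365,.0425);rect=cv2.minAreaRect(Q[:,:2].astype(np.float32)*1000);print('rack',rect)
    T=box((.515,-.31),.025,.081,.09); print('fat top',len(T),T.mean(0).round(4))
    L=np.c_[(P-O)@ex*1000,(P-O)@ey*1000,P[:,2]*1000]
    m=(abs(L[:,1])<15)&(L[:,0]<-30)&(L[:,0]>-90)&(L[:,2]>85)&(L[:,2]<125); A=L[m]
    zz=np.array([-np.sin(.6109),0,np.cos(.6109)]); h=A@zz
    med=np.median(h[h>np.percentile(h,50)]); F=A[abs(h-med)<3]
    print('port n',len(A),'h pct',np.percentile(h,[10,50,80,95]).round(1),'face',len(F),F.mean(0).round(1),F.min(0).round(1),F.max(0).round(1))
    c=F.mean(0);_,s,v=np.linalg.svd(F-c);print('normal',v[2].round(3))
E
```

```text
scene pin side 76 [ 0.5364 -0.2536]
pin top 36 [ 0.538  -0.2553  0.0835]
cup side 75 [0.4455 0.2802]
cup top [0.4469 0.2779 0.0346]
trun side 35 [0.5667 0.0007]
rack ((525.7181396484375, -281.7646789550781), (120.49118041992188, 52.600242614746094), 66.45942687988281)
fat top 109 [ 0.5144 -0.3092  0.084 ]
port n 218 h pct [ 97.8 109.9 118.7 120.2] face 76 [-51.7  -1.4 108.4] [-65.  -13.8  97.2] [-39.5  14.9 115.9]
normal [ 0.521  0.048 -0.852]
top pin side 12 [ 0.5373 -0.2539]
pin top 22 [ 0.537  -0.2536  0.0847]
cup side 30 [0.4467 0.2799]
cup top [0.4463 0.2787 0.0349]
trun side 4 
rack ((524.8447875976562, -282.0765380859375), (122.72611999511719, 50.5065803527832), 66.19677734375)
fat top 67 [ 0.5126 -0.309   0.0846]
port n 137 h pct [102.5 117.3 119.6 121.1] face 76 [-53.2   0.9 108. ] [-64.3 -11.1  99.2] [-40.5  14.  117.6]
normal [-0.58   0.007  0.815]
```

```bash
python3 -c "
from h import *
goal([.4466,.2787,.08],rot([0,0,-1],ey))"
```

```text
d cm [-33.186  -9.049  15.068] w [-1.900e-03 -6.000e-04 -6.031e-01] | tcp [0.1622 0.4723 0.2305] F [-0.1 -0.4  0.1] grip 0.0854 gf 0.0 t 0.1
```

>>> {"op": "arm_command", "data": {"increments": [{"dx":-4,"dy":-1.1,"dz":1.5,"wz":-0.08,"grip":6},{"dx":-8,"dy":-2.2,"dz":3.5,"wz":-0.16,"grip":6},{"dx":-12,"dy":-3.3,"dz":5,"wz":-0.24,"grip":6},{"dx":-16,"dy":-4.4,"dz":7,"wz":-0.32,"grip":6},{"dx":-20,"dy":-5.5,"dz":9,"wz":-0.4,"grip":6},{"dx":-24,"dy":-6.5,"dz":11,"wz":-0.48,"grip":6},{"dx":-28,"dy":-7.6,"dz":13,"wz":-0.56,"grip":6},{"dx":-31.5,"dy":-8.6,"dz":14.5,"wz":-0.6,"grip":6},{"dx":-33.19,"dy":-9.05,"dz":15.07,"wz":-0.603,"grip":6},{"dx":-33.19,"dy":-9.05,"dz":15.07,"wz":-0.603,"grip":6}]}}

```text
validation failed for argument at $.in...
```

```bash
python3 -c "
from h import *
goal([.4466,.2787,.006],rot([0,0,-1],ey)); print(monitor.get_obs()['joint_pos'])"
```

```text
d cm [-33.186  -9.034  22.468] w [-1.900e-03 -6.000e-04 -6.031e-01] | tcp [0.1622 0.4723 0.2305] F [-0.1 -0.4  0.1] grip 0.0854 gf 0.0 t 0.1
[ 1.23998792e+00  2.41352498e-01  3.88517976e-03  1.33524199e+00
 -1.29078193e-05  1.57082154e+00]
```

>>> {"op": "arm_command", "data": {"increments": [{"dx":-4.0,"dy":-1.1,"dz":1.5,"wx":0.0,"wy":0.0,"wz":-0.08,"grip":6.0},{"dx":-8.0,"dy":-2.2,"dz":3.5,"wx":0.0,"wy":0.0,"wz":-0.16,"grip":6.0}]}}

```text
clock: 0.3
eef_pos: [0.2312, 0.4267, 0.1964]
tool_rot: [0.082, 0.997, 0.001, 0.0]
ft_force: [0.8, 0.3, -0.7]
grip_width: 0.0604
grasp_force: 0.0
```

```bash
python3 -c "
from h import *
goal([.4466,.2787,.08],rot([0,0,-1],ey))"
```

```text
d cm [-23.655 -11.104  11.636] w [ 0.0018  0.0013 -0.4364] | tcp [0.2312 0.4267 0.1964] F [ 0.8  0.3 -0.7] grip 0.0604 gf 0.0 t 0.3
```

>>> {"op": "arm_command", "data": {"increments": [{"dx":-3.9,"dy":-1.8,"dz":1.9,"wx":0,"wy":0,"wz":-0.08,"grip":6},{"dx":-7.9,"dy":-3.7,"dz":3.9,"wx":0,"wy":0,"wz":-0.16,"grip":6},{"dx":-11.8,"dy":-5.5,"dz":5.8,"wx":0,"wy":0,"wz":-0.24,"grip":6},{"dx":-15.8,"dy":-7.4,"dz":7.8,"wx":0,"wy":0,"wz":-0.32,"grip":6},{"dx":-19.7,"dy":-9.2,"dz":9.7,"wx":0,"wy":0,"wz":-0.4,"grip":6},{"dx":-22.5,"dy":-10.6,"dz":11.1,"wx":0,"wy":0,"wz":-0.436,"grip":6},{"dx":-23.65,"dy":-11.1,"dz":11.6,"wx":0,"wy":0,"wz":-0.436,"grip":6},{"dx":-23.65,"dy":-11.1,"dz":11.6,"wx":0,"wy":0,"wz":-0.436,"grip":6},{"dx":-23.65,"dy":-11.1,"dz":11.6,"wx":0,"wy":0,"wz":-0.436,"grip":6}]}}

```text
clock: 1.2
eef_pos: [0.4445, 0.277, 0.0804]
tool_rot: [-0.132, 0.991, 0.0, -0.0]
ft_force: [-0.8, 0.6, -0.1]
grip_width: 0.0601
grasp_force: 0.0
```

```bash
python3 -c "
from h import *
goal([.4466,.2787,.006],rot([0,0,-1],ey)); print(monitor.get_obs()['joint_pos'])"
```

```text
d cm [-0.257  0.109  7.442] w [ 0.0005 -0.0008 -0.0072] | tcp [0.4445 0.277  0.0804] F [-0.8  0.6 -0.1] grip 0.0601 gf 0.0 t 1.2
[ 5.56853629e-01  4.02223095e-01 -1.82316733e-01  9.86860403e-01
  6.87533152e-04  2.91744171e-01]
```

Descend and close.

>>> {"op": "arm_command", "data": {"increments": [{"dx":-0.26,"dy":0.11,"dz":2,"wx":0,"wy":0,"wz":-0.007,"grip":6},{"dx":-0.26,"dy":0.11,"dz":4,"wx":0,"wy":0,"wz":-0.007,"grip":6},{"dx":-0.26,"dy":0.11,"dz":6,"wx":0,"wy":0,"wz":-0.007,"grip":6},{"dx":-0.26,"dy":0.11,"dz":7.4,"wx":0,"wy":0,"wz":-0.007,"grip":6},{"dx":-0.26,"dy":0.11,"dz":7.44,"wx":0,"wy":0,"wz":-0.007,"grip":6},{"dx":-0.26,"dy":0.11,"dz":7.44,"wx":0,"wy":0,"wz":-0.007,"grip":3},{"dx":-0.26,"dy":0.11,"dz":7.44,"wx":0,"wy":0,"wz":-0.007,"grip":3},{"dx":-0.26,"dy":0.11,"dz":7.44,"wx":0,"wy":0,"wz":-0.007,"grip":3},{"dx":-0.26,"dy":0.11,"dz":7.44,"wx":0,"wy":0,"wz":-0.007,"grip":3},{"dx":-0.26,"dy":0.11,"dz":7.44,"wx":0,"wy":0,"wz":-0.007,"grip":3}]}}

```text
clock: 2.2
eef_pos: [0.448, 0.2795, 0.0076]
tool_rot: [-0.136, 0.991, 0.001, 0.001]
ft_force: [-2.3, 2.1, 7.7]
grip_width: 0.0346
grasp_force: 60.4
```

```bash
python3 -c "
from h import *
goal([.4466,.2787,.18],rot([0,0,-1],ey));o=monitor.get_obs()['eef_pos'];goal([.5683,0,.18],rot([0,0,-1],ey))"
```

```text
d cm [ 1.1200e-01 -1.0000e-03 -1.7241e+01] w [0.0022 0.0024 0.0004] | tcp [0.448  0.2795 0.0076] F [-2.3  2.1  7.7] grip 0.0346 gf 60.4 t 2.2
d cm [ -4.104 -30.119 -17.297] w [0.0022 0.0024 0.0004] | tcp [0.448  0.2795 0.0076] F [-2.3  2.1  7.7] grip 0.0346 gf 60.4 t 2.2
```

>>> {"op": "arm_command", "data": {"increments": [{"dx":0,"dy":0,"dz":-3,"wx":0,"wy":0,"wz":0,"grip":3},{"dx":0,"dy":0,"dz":-7,"wx":0,"wy":0,"wz":0,"grip":3},{"dx":-0.2,"dy":-1,"dz":-11,"wx":0,"wy":0,"wz":0,"grip":3},{"dx":-0.6,"dy":-5,"dz":-15,"wx":0,"wy":0,"wz":0,"grip":3},{"dx":-1.2,"dy":-9.5,"dz":-17.3,"wx":0,"wy":0,"wz":0,"grip":3},{"dx":-1.9,"dy":-14,"dz":-17.3,"wx":0,"wy":0,"wz":0,"grip":3},{"dx":-2.5,"dy":-18.5,"dz":-17.3,"wx":0,"wy":0,"wz":0,"grip":3},{"dx":-3.1,"dy":-23,"dz":-17.3,"wx":0,"wy":0,"wz":0,"grip":3},{"dx":-3.7,"dy":-27,"dz":-17.3,"wx":0,"wy":0,"wz":0,"grip":3},{"dx":-4.1,"dy":-30.1,"dz":-17.3,"wx":0,"wy":0,"wz":0,"grip":3}]}}

```text
clock: 3.2
eef_pos: [0.5684, -0.0034, 0.1792]
tool_rot: [-0.135, 0.991, -0.0, 0.0]
ft_force: [0.0, -0.3, -0.7]
grip_width: 0.0344
grasp_force: 60.2
```

>>> {"op": "arm_command", "data": {"increments": [{"dx":0,"dy":0,"dz":0,"wx":0,"wy":0,"wz":0,"grip":3},{"dx":0,"dy":0,"dz":0,"wx":0,"wy":0,"wz":0,"grip":3},{"dx":0,"dy":0,"dz":0,"wx":0,"wy":0,"wz":0,"grip":3}]}}

```text
clock: 3.5
eef_pos: [0.5672, 0.0, 0.1789]
tool_rot: [-0.136, 0.991, 0.0, -0.0]
ft_force: [0.2, 0.7, -0.4]
grip_width: 0.0346
grasp_force: 60.2
```

```bash
python3 - <<'E'
from h import *
goal([.5683,0,.15],rot([0,0,-1],ey))
for n in ['scene','top']:
    r,d=viewer.camera(n); np.savez(f'{n}1.npz',r=r,d=d)
    o=monitor.get_obs()['eef_pos']; u=proj(n,o)[0].astype(int); print(n,u)
    c=cv2.resize(r[u[1]-40:u[1]+50,u[0]-50:u[0]+50],(400,360),interpolation=cv2.INTER_CUBIC); globals()[n]=c
cv2.imwrite('pics/cup1.png',np.hstack([scene,top])[...,::-1])
E
```

```text
d cm [-0.104 -0.033  2.885] w [ 0.0004 -0.0005  0.0006] | tcp [0.5672 0.     0.1789] F [ 0.2  0.7 -0.4] grip 0.0346 gf 60.2 t 3.5
scene [237 155]
top [248 200]
```

View pics/cup1.png

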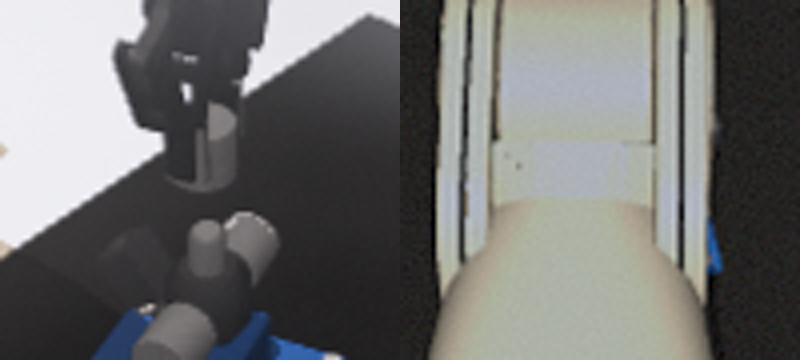

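The cup is held mouth down, above the trunnion. Its bottom is near crop (203,185) and the trunnion top near (208,228). I'll fit its axis from the depth.

```bash
python3 - <<'E'
from h import *
from scipy.optimize import least_squares
d=np.load('scene1.npz'); w=cloud('scene',d['d']); r=d['r'].astype(int).sum(-1)/3
m=(w[...,2]>.165)&(w[...,2]<.212)&(np.hypot(w[...,0]-.567,w[...,1])<.03)
v,u=np.where(m); 
print(len(v))
m2=m&(r>85); Q=w[m2]; print(len(Q),Q.min(0).round(4),Q.max(0).round(4))
Q=Q[(Q[:,2]>.175)&(Q[:,2]<.2)]
s=least_squares(lambda p:np.hypot(Q[:,0]-p[0],Q[:,1]-p[1])-.018,[.568,0],loss='soft_l1',f_scale=.001); print('cup axis (scene)',s.x.round(4),'res',np.abs(s.fun).mean())
T=w[(w[...,2]>.112)&(w[...,2]<.126)&(np.hypot(w[...,0]-.568,w[...,1])<.016)]
s=least_squares(lambda p:np.hypot(T[:,0]-p[0],T[:,1]-p[1])-.0105,[.568,0],loss='soft_l1',f_scale=.001); print('trun axis',s.x.round(4))
# silhouette: row by row bright columns 
b=(w[...,2]>.16)&(w[...,2]<.215)&(np.hypot(w[...,0]-.567,w[...,1])<.03)
for y in range(150,168,2):
    c=np.where(b[y]&(r[y]>60))[0]; print(y,c.min() if len(c) else '',c.max() if len(c) else '', w[y,c.max()].round(3) if len(c) else '')
E
```

```text
295
106 [ 0.5615 -0.0295  0.1737] [0.5842 0.0276 0.2116]
cup axis (scene) [ 0.5652 -0.0113] res 0.0012845343541381148
trun axis [0.5671 0.0008]
150 236 245 [0.581 0.008 0.195]
152 228 245 [0.582 0.007 0.191]
154 236 245 [0.582 0.006 0.186]
156 236 245 [0.582 0.007 0.18 ]
158 228 245 [0.582 0.006 0.176]
160 230 244 [0.583 0.002 0.173]
162 234 240 [ 0.581 -0.008  0.173]
164   
166
```

```bash
python3 - <<'E'
from h import *
th=np.linspace(0,2*np.pi,100); c=np.c_[np.cos(th),np.sin(th),0*th]
def pr(x,y,z): 
    b=proj('scene',c*.018+[x,y,z]);t=proj('scene',c*.018+[x,y,z+.034]); a=np.r_[b,t]; return a[:,0].min().round(1),a[:,0].max().round(1),b[:,1].max().round(1),t[:,1].min().round(1)
for o in (-.003,-.0015,0,.0015,.003):
    p=np.array([.5672,0,.1715])-ex*o; print(o,pr(*p))
r=np.load('scene1.npz')['r'].astype(int).sum(-1)//3
print(r[156,238:252]); print(r[148,238:252]); print(r[155:168,238]); print(r[136:148,240])
# control: trunnion at O
t=proj('scene',c*.0105+O+[0,0,.112]);print('trun pred',t[:,0].min(),t[:,0].max()); y=int(t[:,1].mean()); print(y,r[y-3,230:250])
E
```

```text
-0.003 (np.float64(229.5), np.float64(247.4), np.float64(163.9), np.float64(140.1))
-0.0015 (np.float64(228.8), np.float64(246.8), np.float64(163.7), np.float64(139.9))
0 (np.float64(228.2), np.float64(246.1), np.float64(163.5), np.float64(139.8))
0.0015 (np.float64(227.5), np.float64(245.5), np.float64(163.4), np.float64(139.6))
0.003 (np.float64(226.8), np.float64(244.8), np.float64(163.2), np.float64(139.5))
[74 73 84 86 83 82 78 73 57 50 49 48 48 48]
[ 70 117 129 128 128 118  94  78  58  64  54  52  52  49]
[71 74 78 80 77 77 88 87 57 50 51 49 49]
[ 54  55  53  52  67 120 130 131 129 129 128 127]
trun pred 233.67892791815672 243.27253450210137
180 [ 47  46  46  50  78  87  90  92  93  91  89  85  78  74  87 105 117 117
 116 113]
```

```bash
python3 -c "
from h import *
goal([.569,.0002,.119],rot([0,0,-1],ey))"
```

```text
d cm [-0.155 -0.08   6.   ] w [ 0.0002 -0.0002  0.0017] | tcp [5.673e-01 5.000e-04 1.790e-01] F [-0.2  0.6 -1.5] grip 0.0344 gf 60.2 t 3.6
```

>>> {"op": "arm_command", "data": {"increments": [{"dx":-0.16,"dy":-0.05,"dz":0.5,"wx":0,"wy":0,"wz":0,"grip":3},{"dx":-0.16,"dy":-0.05,"dz":1.2,"wx":0,"wy":0,"wz":0,"grip":3},{"dx":-0.16,"dy":-0.05,"dz":2,"wx":0,"wy":0,"wz":0,"grip":3},{"dx":-0.16,"dy":-0.05,"dz":2.7,"wx":0,"wy":0,"wz":0,"grip":3},{"dx":-0.16,"dy":-0.05,"dz":3.4,"wx":0,"wy":0,"wz":0,"grip":3},{"dx":-0.16,"dy":-0.05,"dz":4,"wx":0,"wy":0,"wz":0,"grip":3},{"dx":-0.16,"dy":-0.05,"dz":4,"wx":0,"wy":0,"wz":0,"grip":3}]}}

```text
clock: 4.3
eef_pos: [0.5686, -0.0007, 0.1376]
tool_rot: [-0.136, 0.991, 0.0, -0.001]
ft_force: [-1.3, -0.7, -0.9]
grip_width: 0.0345
grasp_force: 60.2
```

>>> {"op": "arm_command", "data": {"increments": [{"dx":0,"dy":0,"dz":0.4,"wx":0,"wy":0,"wz":0,"grip":3},{"dx":0,"dy":0,"dz":0.8,"wx":0,"wy":0,"wz":0,"grip":3},{"dx":0,"dy":0,"dz":1.2,"wx":0,"wy":0,"wz":0,"grip":3},{"dx":0,"dy":0,"dz":1.5,"wx":0,"wy":0,"wz":0,"grip":3},{"dx":0,"dy":0,"dz":1.75,"wx":0,"wy":0,"wz":0,"grip":3},{"dx":0,"dy":0,"dz":1.85,"wx":0,"wy":0,"wz":0,"grip":3},{"dx":0,"dy":0,"dz":1.85,"wx":0,"wy":0,"wz":0,"grip":3}]}}

```text
clock: 5.0
eef_pos: [0.5693, -0.0007, 0.1203]
tool_rot: [-0.136, 0.991, 0.0, -0.0]
ft_force: [0.6, 0.1, -1.0]
grip_width: 0.0345
grasp_force: 60.2
```

Free so far; about 4 mm left to the seat.

>>> {"op": "arm_command", "data": {"increments": [{"dx":0,"dy":0,"dz":0.1,"wx":0,"wy":0,"wz":0,"grip":3},{"dx":0,"dy":0,"dz":0.2,"wx":0,"wy":0,"wz":0,"grip":3},{"dx":0,"dy":0,"dz":0.3,"wx":0,"wy":0,"wz":0,"grip":3},{"dx":0,"dy":0,"dz":0.35,"wx":0,"wy":0,"wz":0,"grip":3},{"dx":0,"dy":0,"dz":0.35,"wx":0,"wy":0,"wz":0,"grip":3}]}}

```text
clock: 5.5
eef_pos: [0.5694, -0.0007, 0.1168]
tool_rot: [-0.136, 0.991, 0.0, -0.0]
ft_force: [0.2, -0.1, -0.4]
grip_width: 0.0345
grasp_force: 60.2
```

>>> {"op": "arm_command", "data": {"increments": [{"dx":0,"dy":0,"dz":0.08,"wx":0,"wy":0,"wz":0,"grip":3},{"dx":0,"dy":0,"dz":0.15,"wx":0,"wy":0,"wz":0,"grip":3},{"dx":0,"dy":0,"dz":0.15,"wx":0,"wy":0,"wz":0,"grip":3},{"dx":0,"dy":0,"dz":0.15,"wx":0,"wy":0,"wz":0,"grip":3}]}}

```text
clock: 5.9
eef_pos: [0.5695, -0.0007, 0.1166]
tool_rot: [-0.136, 0.991, -0.0, 0.001]
ft_force: [-0.9, 0.2, 5.2]
grip_width: 0.0347
grasp_force: 60.9
```

Seated (contact at the expected height). Release and lift.

>>> {"op": "arm_command", "data": {"increments": [{"dx":0,"dy":0,"dz":0,"wx":0,"wy":0,"wz":0,"grip":5.5},{"dx":0,"dy":0,"dz":0,"wx":0,"wy":0,"wz":0,"grip":5.5},{"dx":0,"dy":0,"dz":0,"wx":0,"wy":0,"wz":0,"grip":5.5},{"dx":0,"dy":0,"dz":-1,"wx":0,"wy":0,"wz":0,"grip":5.5},{"dx":0,"dy":0,"dz":-3,"wx":0,"wy":0,"wz":0,"grip":5.5},{"dx":0,"dy":0,"dz":-6,"wx":0,"wy":0,"wz":0,"grip":5.5},{"dx":0,"dy":0,"dz":-9,"wx":0,"wy":0,"wz":0,"grip":5.5},{"dx":0,"dy":0,"dz":-9,"wx":0,"wy":0,"wz":0,"grip":5.5}]}}

```text
clock: 6.7
eef_pos: [0.5724, -0.0007, 0.2111]
tool_rot: [-0.136, 0.991, -0.001, 0.005]
ft_force: [0.6, 0.2, 0.1]
grip_width: 0.0549
grasp_force: 0.0
```

```bash
python3 - <<'E'
from h import *
a=np.radians(66.3); ry=np.array([-np.sin(a),np.cos(a),0])
for s in (1,-1): goal([.5372,-.254,.12],rot([0,0,-1],s*ry))
goal([.5372,-.254,.12],rot([0,0,-1],ey))
print(monitor.get_obs()['joint_pos'].round(3))
r,d=viewer.camera('scene'); w=cloud('scene',d); np.savez('scene2.npz',r=r,d=d)
Q=w[(w[...,2]>.137)&(w[...,2]<.15)&(np.hypot(w[...,0]-.568,w[...,1])<.022)]; print(len(Q),Q.mean(0),np.percentile(Q[:,2],[10,50,90]))
E
```

```text
d cm [ 10.288 -23.427   9.077] w [-0.0068  0.0078 -0.885 ] | tcp [ 0.5724 -0.0007  0.2111] F [0.6 0.2 0.1] grip 0.0549 gf 0.0 t 6.7
d cm [ 10.288 -23.427   9.077] w [0.0094 0.0082 2.2566] | tcp [ 0.5724 -0.0007  0.2111] F [0.6 0.2 0.1] grip 0.0549 gf 0.0 t 6.7
d cm [ 10.288 -23.427   9.077] w [-0.0027  0.0096 -0.0001] | tcp [ 0.5724 -0.0007  0.2111] F [0.6 0.2 0.1] grip 0.0549 gf 0.0 t 6.7
[-1.00e-03  3.86e-01  1.55e-01  1.33e+00 -0.00e+00 -2.73e-01]
169 [ 0.57067192 -0.00254914  0.14229818] [0.13994115 0.14274139 0.143709  ]
```

Cup top measures 0.143 m, so it is home. Now to the thin pin.

>>> {"op": "arm_command", "data": {"increments": [{"dx":1.5,"dy":-3.5,"dz":0.5,"wx":0,"wy":0,"wz":0,"grip":4},{"dx":3.2,"dy":-7.5,"dz":1.5,"wx":0,"wy":0,"wz":0,"grip":4},{"dx":5,"dy":-11.5,"dz":3,"wx":0,"wy":0,"wz":0,"grip":4},{"dx":6.7,"dy":-15.5,"dz":5,"wx":0,"wy":0,"wz":0,"grip":4},{"dx":8.5,"dy":-19.5,"dz":7,"wx":0,"wy":0,"wz":0,"grip":4},{"dx":10,"dy":-22.5,"dz":8.5,"wx":0,"wy":0,"wz":0,"grip":4},{"dx":10.29,"dy":-23.4,"dz":9,"wx":0,"wy":0,"wz":0,"grip":4},{"dx":10.29,"dy":-23.4,"dz":9,"wx":0,"wy":0,"wz":0,"grip":4},{"dx":10.29,"dy":-23.4,"dz":9,"wx":0,"wy":0,"wz":0,"grip":4},{"dx":10.29,"dy":-23.4,"dz":9,"wx":0,"wy":0,"wz":0,"grip":4}]}}

```text
clock: 7.75
eef_pos: [0.534, -0.2524, 0.1162]
tool_rot: [-0.137, 0.991, -0.0, 0.001]
ft_force: [0.6, 0.3, 0.4]
grip_width: 0.0401
grasp_force: 0.0
```

```bash
python3 -c "
from h import *
goal([.5372,-.254,.054],rot([0,0,-1],ey))"
```

```text
d cm [-0.254 -0.239  6.216] w [-0.0004  0.001   0.002 ] | tcp [ 0.534  -0.2524  0.1162] F [0.6 0.3 0.4] grip 0.0401 gf 0.0 t 7.75
```

>>> {"op": "arm_command", "data": {"increments": [{"dx":-0.25,"dy":-0.24,"dz":1.2,"wx":0,"wy":0,"wz":0,"grip":4},{"dx":-0.25,"dy":-0.24,"dz":2.8,"wx":0,"wy":0,"wz":0,"grip":4},{"dx":-0.25,"dy":-0.24,"dz":4.4,"wx":0,"wy":0,"wz":0,"grip":4},{"dx":-0.25,"dy":-0.24,"dz":5.7,"wx":0,"wy":0,"wz":0,"grip":4},{"dx":-0.25,"dy":-0.24,"dz":6.2,"wx":0,"wy":0,"wz":0,"grip":4},{"dx":-0.25,"dy":-0.24,"dz":6.2,"wx":0,"wy":0,"wz":0,"grip":4},{"dx":-0.25,"dy":-0.24,"dz":6.2,"wx":0,"wy":0,"wz":0,"grip":4}]}}

```text
clock: 8.45
eef_pos: [0.5368, -0.2554, 0.0538]
tool_rot: [-0.136, 0.991, -0.0, 0.0]
ft_force: [0.3, -0.4, -0.5]
grip_width: 0.0399
grasp_force: 0.0
```

```bash
python3 -c "
from h import *
goal([.5372,-.254,.054],rot([0,0,-1],ey))"
```

```text
d cm [-0.079  0.123 -0.016] w [-0.0005  0.0007  0.0002] | tcp [ 0.5368 -0.2554  0.0538] F [ 0.3 -0.4 -0.5] grip 0.0399 gf 0.0 t 8.45
```

>>> {"op": "arm_command", "data": {"increments": [{"dx":-0.08,"dy":0.12,"dz":0,"wx":0,"wy":0,"wz":0,"grip":4},{"dx":-0.08,"dy":0.12,"dz":0,"wx":0,"wy":0,"wz":0,"grip":4},{"dx":-0.08,"dy":0.12,"dz":0,"wx":0,"wy":0,"wz":0,"grip":1},{"dx":-0.08,"dy":0.12,"dz":0,"wx":0,"wy":0,"wz":0,"grip":1},{"dx":-0.08,"dy":0.12,"dz":0,"wx":0,"wy":0,"wz":0,"grip":1},{"dx":-0.08,"dy":0.12,"dz":0,"wx":0,"wy":0,"wz":0,"grip":1},{"dx":-0.08,"dy":0.12,"dz":0,"wx":0,"wy":0,"wz":0,"grip":1}]}}

```text
clock: 9.15
eef_pos: [0.5369, -0.2542, 0.0538]
tool_rot: [-0.136, 0.991, -0.0, 0.0]
ft_force: [-0.8, 0.8, 3.3]
grip_width: 0.0125
grasp_force: 58.4
```

```bash
cat >> h.py <<'E'
th=np.radians(35); PZ=-ex*np.sin(th)+np.array([0,0,np.cos(th)])
PO=O-ex*.0525+np.array([0,0,.107]); RP=rot(-PZ,ey)
E
python3 -c "
from h import *
o=monitor.get_obs();print(o['eef_pos'],o['joint_pos'].round(2))
goal(o['eef_pos']+[0,0,.15],rot([0,0,-1],ey))
print(PO,PZ,(PO+PZ*.12))
goal(PO+PZ*(.044+.05),RP)"
```

```text
[ 0.53693154 -0.25417716  0.05383135] [-0.44  0.55 -0.01  1.01 -0.   -0.71]
d cm [-8.0e-03 -7.0e-03 -1.5e+01] w [-0.0005  0.0005 -0.0002] | tcp [ 0.5369 -0.2542  0.0538] F [-0.8  0.8  3.3] grip 0.0125 gf 58.4 t 9.15
[ 0.51773397 -0.01411829  0.107     ] [-0.55244735 -0.15424607  0.81915204] [ 0.45144028 -0.03262782  0.20529825]
d cm [  0.783  23.631 -13.029] w [-5.000e-04 -6.103e-01 -0.000e+00] | tcp [ 0.5369 -0.2542  0.0538] F [-0.8  0.8  3.3] grip 0.0125 gf 58.4 t 9.15
```

>>> {"op": "arm_command", "data": {"increments": [{"dx":0,"dy":0,"dz":-2,"wx":0,"wy":0,"wz":0,"grip":1},{"dx":0,"dy":0,"dz":-5,"wx":0,"wy":0,"wz":0,"grip":1},{"dx":0,"dy":0,"dz":-9,"wx":0,"wy":0,"wz":0,"grip":1},{"dx":0.2,"dy":2,"dz":-13,"wx":0,"wy":-0.08,"wz":0,"grip":1},{"dx":0.4,"dy":6,"dz":-15,"wx":0,"wy":-0.2,"wz":0,"grip":1},{"dx":0.6,"dy":10,"dz":-15,"wx":0,"wy":-0.32,"wz":0,"grip":1},{"dx":0.8,"dy":14,"dz":-15,"wx":0,"wy":-0.44,"wz":0,"grip":1},{"dx":0.8,"dy":18,"dz":-15,"wx":0,"wy":-0.56,"wz":0,"grip":1},{"dx":0.8,"dy":21.5,"dz":-14,"wx":0,"wy":-0.61,"wz":0,"grip":1},{"dx":0.8,"dy":23.63,"dz":-13,"wx":0,"wy":-0.61,"wz":0,"grip":1}]}}

```text
clock: 10.15
eef_pos: [0.4612, -0.0267, 0.1809]
tool_rot: [-0.129, 0.945, 0.041, 0.296]
ft_force: [-0.1, 0.6, -1.5]
grip_width: 0.0123
grasp_force: 58.7
```

>>> {"op": "arm_command", "data": {"increments": [{"dx":0,"dy":0,"dz":0,"wx":0,"wy":0,"wz":0,"grip":1},{"dx":0,"dy":0,"dz":0,"wx":0,"wy":0,"wz":0,"grip":1},{"dx":0,"dy":0,"dz":0,"wx":0,"wy":0,"wz":0,"grip":1}]}}

```text
clock: 10.45
eef_pos: [0.4669, -0.0294, 0.1846]
tool_rot: [-0.129, 0.945, 0.04, 0.298]
ft_force: [0.7, -0.4, -1.3]
grip_width: 0.0123
grasp_force: 58.7
```

```bash
python3 - <<'E'
from h import *
print(monitor.get_obs()['joint_pos'].round(3))
goal(PO+PZ*.094,RP)
r,d=viewer.camera('scene'); np.savez('scene3.npz',r=r,d=d)
o=monitor.get_obs(); tz=R.from_quat(o['tool_rot']).apply([0,0,1])
print('pred tip',o['eef_pos']+tz*.044, proj('scene',[o['eef_pos']+tz*s for s in (-.03,0,.010,.014,.044)]).round(1), 'port',proj('scene',[PO,PO+PZ*.02]).round(1))
c=r[130:230,175:285]; im=cv2.resize(c,(660,600),interpolation=cv2.INTER_CUBIC)
cv2.imwrite('pics/pin1.png',cv2.convertScaleAbs(im[...,::-1],alpha=1.6))
E
```

```text
[-0.249 -0.154 -0.736  0.442  0.288 -0.439]
d cm [ 0.106  0.109 -0.002] w [-0.0014  0.0007  0.0001] | tcp [ 0.4669 -0.0294  0.1846] F [ 0.7 -0.4 -1.3] grip 0.0123 gf 58.7 t 10.45
pred tip [ 0.49127718 -0.02287192  0.14844816] [[184.9 130.6]
 [193.1 142.1]
 [195.7 145.9]
 [196.8 147.4]
 [204.7 158.5]] port [[217.4 176.1]
 [212.4 169.1]]
```

View pics/pin1.png

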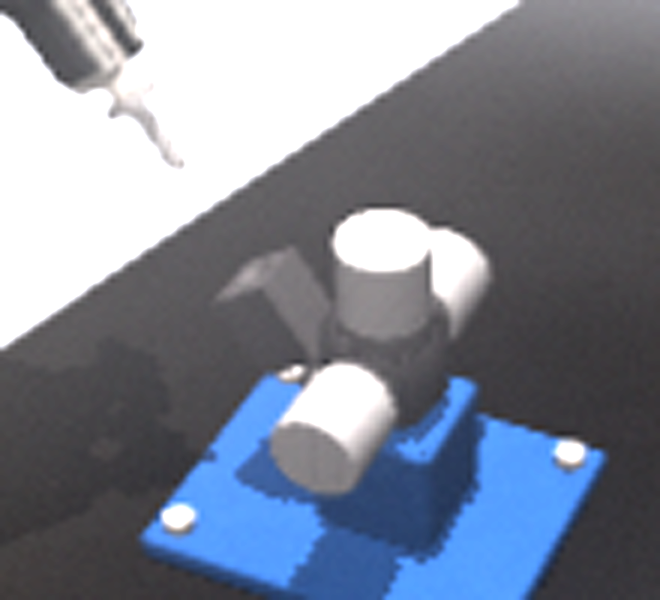

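The cup sits flat on the trunnion. The pin tip is at crop (180,165), i.e. (205,157.5) in the full image, against a prediction of (204.7,158.5), so it agrees. Approaching the port now.

>>> {"op": "arm_command", "data": {"increments": [{"dx":0.1,"dy":0.1,"dz":0.8,"wx":0,"wy":0,"wz":0,"grip":1},{"dx":0.1,"dy":0.1,"dz":1.6,"wx":0,"wy":0,"wz":0,"grip":1},{"dx":0.1,"dy":0.1,"dz":2.4,"wx":0,"wy":0,"wz":0,"grip":1},{"dx":0.1,"dy":0.1,"dz":3.2,"wx":0,"wy":0,"wz":0,"grip":1},{"dx":0.1,"dy":0.1,"dz":4,"wx":0,"wy":0,"wz":0,"grip":1},{"dx":0.1,"dy":0.1,"dz":4,"wx":0,"wy":0,"wz":0,"grip":1},{"dx":0.1,"dy":0.1,"dz":4,"wx":0,"wy":0,"wz":0,"grip":1},{"dx":0.1,"dy":0.1,"dz":4,"wx":0,"wy":0,"wz":0,"grip":1}]}}

```text
clock: 11.3
eef_pos: [0.4866, -0.0216, 0.1502]
tool_rot: [-0.129, 0.945, 0.041, 0.298]
ft_force: [-0.6, -0.7, -0.8]
grip_width: 0.0124
grasp_force: 58.7
```

```bash
python3 - <<'E'
from h import *
goal(PO+PZ*.054,RP); goal(PO+PZ*.014,RP)
r,d=viewer.camera('scene'); t,_=viewer.camera('top')
o=monitor.get_obs(); tz=R.from_quat(o['tool_rot']).apply([0,0,1])
for n in('scene','top'): print(n,proj(n,[o['eef_pos']+tz*.044,PO]).round(1))
a=cv2.resize(r[150:200,190:245],(396,360),interpolation=cv2.INTER_CUBIC)
b=cv2.resize(t[180:240,220:286],(396,360),interpolation=cv2.INTER_CUBIC)
cv2.imwrite('pics/pin2.png',cv2.convertScaleAbs(np.hstack([a,b])[...,::-1],alpha=1.8))
E
```

```text
d cm [-0.145 -0.115 -0.024] w [-0.0001 -0.0007  0.0001] | tcp [ 0.4866 -0.0216  0.1502] F [-0.6 -0.7 -0.8] grip 0.0124 gf 58.7 t 11.3
d cm [-0.147 -0.115  3.976] w [-0.0001 -0.0007  0.0001] | tcp [ 0.4866 -0.0216  0.1502] F [-0.6 -0.7 -0.8] grip 0.0124 gf 58.7 t 11.3
scene [[214.7 172.5]
 [217.4 176.1]]
top [[255.3 224.9]
 [255.  222.2]]
```

View pics/pin2.png

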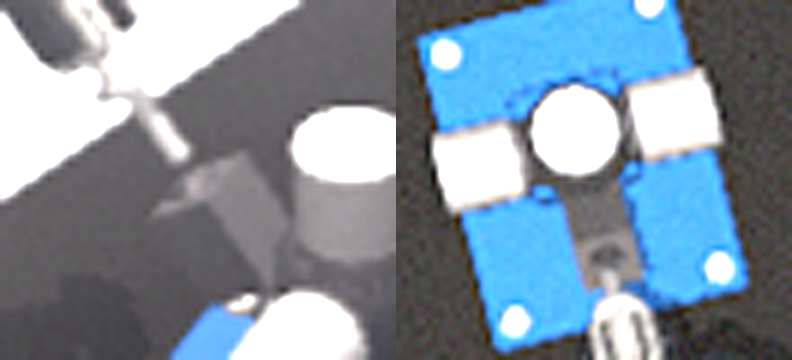

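Both views show the pin tip just short of the bore: scene tip at (215,172), top-view tip at (255.5,224), and bore at (255.3,222). I'll average several pose readings.

```bash
python3 - <<'E'
from h import *
P=[]
for i in range(8):
    viewer.camera('top'); P.append(monitor.get_obs()['eef_pos'])
P=np.array(P); R0=R.from_quat(monitor.get_obs()['tool_rot']); print(R0.inv().apply(PO+PZ*.054-P).round(5)*1000, monitor.get_obs()['ft_force'])
E
```

```text
[[-1.28 -1.05 -0.02]
 [-1.28 -1.03 -0.02]
 [-1.32 -1.02 -0.05]
 [-1.37 -1.06 -0.09]
 [-1.43 -1.06 -0.13]
 [-1.47 -1.09 -0.16]
 [-1.53 -1.12 -0.2 ]
 [-1.55 -1.09 -0.23]] [-0.38913808 -0.1777604  -0.94557734]
```

>>> {"op": "arm_command", "data": {"increments": [{"dx":-0.08,"dy":-0.06,"dz":0,"wx":0,"wy":0,"wz":0,"grip":1},{"dx":-0.15,"dy":-0.11,"dz":0,"wx":0,"wy":0,"wz":0,"grip":1},{"dx":-0.15,"dy":-0.11,"dz":0.3,"wx":0,"wy":0,"wz":0,"grip":1},{"dx":-0.15,"dy":-0.11,"dz":0.6,"wx":0,"wy":0,"wz":0,"grip":1},{"dx":-0.15,"dy":-0.11,"dz":0.8,"wx":0,"wy":0,"wz":0,"grip":1},{"dx":-0.15,"dy":-0.11,"dz":0.8,"wx":0,"wy":0,"wz":0,"grip":1},{"dx":-0.15,"dy":-0.11,"dz":0.8,"wx":0,"wy":0,"wz":0,"grip":1}]}}

```text
clock: 12.5
eef_pos: [0.4923, -0.0211, 0.1441]
tool_rot: [-0.129, 0.945, 0.041, 0.297]
ft_force: [0.1, 0.0, -0.2]
grip_width: 0.0117
grasp_force: 58.7
```

```bash
python3 - <<'E'
from h import *
goal(PO+PZ*.046,RP)
E
```

```text
d cm [-0.032 -0.012 -0.047] w [ 0.0002 -0.0013 -0.0001] | tcp [ 0.4923 -0.0211  0.1441] F [ 0.1  0.  -0.2] grip 0.0117 gf 58.7 t 12.5
```

Aligned. Enter the bore gently.

>>> {"op": "arm_command", "data": {"increments": [{"dx":-0.03,"dy":0,"dz":0.2,"wx":0,"wy":0,"wz":0,"grip":1},{"dx":-0.03,"dy":0,"dz":0.4,"wx":0,"wy":0,"wz":0,"grip":1},{"dx":-0.03,"dy":0,"dz":0.6,"wx":0,"wy":0,"wz":0,"grip":1},{"dx":-0.03,"dy":0,"dz":0.8,"wx":0,"wy":0,"wz":0,"grip":1},{"dx":-0.03,"dy":0,"dz":0.8,"wx":0,"wy":0,"wz":0,"grip":1}]}}

```text
clock: 13.0
eef_pos: [0.4969, -0.0198, 0.1375]
tool_rot: [-0.129, 0.945, 0.041, 0.297]
ft_force: [-0.8, -0.4, -1.7]
grip_width: 0.0122
grasp_force: 58.7
```

```bash
python3 - <<'E'
from h import *
goal(PO+PZ*.038,RP); print(RP.inv().apply(monitor.get_obs()['ft_force']))
E
```

```text
d cm [-0.017 -0.015 -0.062] w [ 0.0002 -0.0015 -0.0002] | tcp [ 0.4969 -0.0198  0.1375] F [-0.8 -0.4 -1.7] grip 0.0122 gf 58.7 t 13.0
[ 1.72361616 -0.158002    0.85395567]
```

>>> {"op": "arm_command", "data": {"increments": [{"dx":0,"dy":0,"dz":0.2,"wx":0,"wy":0,"wz":0,"grip":1},{"dx":0,"dy":0,"dz":0.4,"wx":0,"wy":0,"wz":0,"grip":1},{"dx":0,"dy":0,"dz":0.6,"wx":0,"wy":0,"wz":0,"grip":1},{"dx":0,"dy":0,"dz":0.8,"wx":0,"wy":0,"wz":0,"grip":1},{"dx":0,"dy":0,"dz":1,"wx":0,"wy":0,"wz":0,"grip":1},{"dx":0,"dy":0,"dz":1.2,"wx":0,"wy":0,"wz":0,"grip":1},{"dx":0,"dy":0,"dz":1.2,"wx":0,"wy":0,"wz":0,"grip":1}]}}

```text
clock: 13.7
eef_pos: [0.5036, -0.0179, 0.1277]
tool_rot: [-0.129, 0.945, 0.041, 0.297]
ft_force: [-1.6, -0.7, -2.4]
grip_width: 0.0123
grasp_force: 58.7
```

```bash
python3 - <<'E'
from h import *
goal(PO+PZ*.014,RP); print(RP.inv().apply(monitor.get_obs()['ft_force']))
E
```

```text
d cm [-0.016 -0.014  1.138] w [ 0.0002 -0.0015 -0.0001] | tcp [ 0.5036 -0.0179  0.1277] F [-1.6 -0.7 -2.4] grip 0.0123 gf 58.7 t 13.7
[ 2.74150198 -0.24334903  0.98003443]
```

>>> {"op": "arm_command", "data": {"increments": [{"dx":0.03,"dy":0,"dz":0.2,"wx":0,"wy":0,"wz":0,"grip":1},{"dx":0.03,"dy":0,"dz":0.4,"wx":0,"wy":0,"wz":0,"grip":1},{"dx":0.03,"dy":0,"dz":0.6,"wx":0,"wy":0,"wz":0,"grip":1},{"dx":0.03,"dy":0,"dz":0.8,"wx":0,"wy":0,"wz":0,"grip":1},{"dx":0.03,"dy":0,"dz":0.95,"wx":0,"wy":0,"wz":0,"grip":1},{"dx":0.03,"dy":0,"dz":1,"wx":0,"wy":0,"wz":0,"grip":1},{"dx":0.03,"dy":0,"dz":1,"wx":0,"wy":0,"wz":0,"grip":1}]}}

```text
clock: 14.4
eef_pos: [0.5089, -0.0165, 0.1196]
tool_rot: [-0.129, 0.945, 0.041, 0.297]
ft_force: [-1.1, 0.7, -2.2]
grip_width: 0.012
grasp_force: 58.7
```

```bash
python3 - <<'E'
from h import *
goal(PO+PZ*.014,RP); print(RP.inv().apply(monitor.get_obs()['ft_force']))
E
```

```text
d cm [-0.023 -0.01   0.154] w [ 0.0001 -0.0011 -0.    ] | tcp [ 0.5089 -0.0165  0.1196] F [-1.1  0.7 -2.2] grip 0.012 gf 58.7 t 14.4
[1.95650419 1.0058956  1.34602827]
```

>>> {"op": "arm_command", "data": {"increments": [{"dx":0,"dy":0,"dz":0.08,"wx":0,"wy":0,"wz":0,"grip":1},{"dx":0,"dy":0,"dz":0.15,"wx":0,"wy":0,"wz":0,"grip":1},{"dx":0,"dy":0,"dz":0.2,"wx":0,"wy":0,"wz":0,"grip":1},{"dx":0,"dy":0,"dz":0.2,"wx":0,"wy":0,"wz":0,"grip":1},{"dx":0,"dy":0,"dz":0.2,"wx":0,"wy":0,"wz":0,"grip":1}]}}

```text
clock: 14.9
eef_pos: [0.5094, -0.0164, 0.1191]
tool_rot: [-0.129, 0.945, 0.041, 0.298]
ft_force: [-16.1, -2.8, 15.3]
grip_width: 0.0122
grasp_force: 61.5
```

```bash
python3 - <<'E'
from h import *
goal(PO+PZ*.014,RP); print(RP.inv().apply(monitor.get_obs()['ft_force']))
E
```

```text
d cm [-0.014 -0.004  0.092] w [-0.0005 -0.     -0.0005] | tcp [ 0.5094 -0.0164  0.1191] F [-16.1  -2.8  15.3] grip 0.0122 gf 61.5 t 14.9
[  4.49211839   1.62318604 -21.87248107]
```

Axial contact of 22 N within 1 mm of the predicted home. Release and back out.

>>> {"op": "arm_command", "data": {"increments": [{"dx":0,"dy":0,"dz":0,"wx":0,"wy":0,"wz":0,"grip":3},{"dx":0,"dy":0,"dz":0,"wx":0,"wy":0,"wz":0,"grip":3.5},{"dx":0,"dy":0,"dz":0,"wx":0,"wy":0,"wz":0,"grip":3.5},{"dx":0,"dy":0,"dz":-1,"wx":0,"wy":0,"wz":0,"grip":3.5},{"dx":0,"dy":0,"dz":-3,"wx":0,"wy":0,"wz":0,"grip":3.5},{"dx":0,"dy":0,"dz":-6,"wx":0,"wy":0,"wz":0,"grip":3.5},{"dx":0,"dy":0,"dz":-10,"wx":0,"wy":0,"wz":0,"grip":3.5},{"dx":0,"dy":0,"dz":-12,"wx":0,"wy":0,"wz":0,"grip":3.5},{"dx":0,"dy":0,"dz":-12,"wx":0,"wy":0,"wz":0,"grip":3.5},{"dx":0,"dy":0,"dz":-12,"wx":0,"wy":0,"wz":0,"grip":3.5}]}}

```text
clock: 15.9
eef_pos: [0.4443, -0.0349, 0.2169]
tool_rot: [-0.129, 0.945, 0.04, 0.298]
ft_force: [0.1, 0.9, -0.7]
grip_width: 0.0347
grasp_force: 0.0
```

```bash
python3 - <<'E'
from h import *
r,d=viewer.camera('scene'); t,dt=viewer.camera('top')
for n in('scene','top'): print(n,proj(n,[PO,PO+PZ*.044]).round(1))
for n,dd in (('scene',d),('top',dt)):
    P=cloud(n,dd).reshape(-1,3); P=P[~np.isnan(P[:,0])]-PO; h=P@PZ; rad=np.linalg.norm(P-h[:,None]*PZ,axis=1)
    s=(rad<.006)&(h>.03)&(h<.06); s2=(rad<.0115)&(rad>.0085)&(h>0)&(h<.012); print(n,'top h',s.sum(),np.percentile(h[s],[50,90]) if s.sum() else '','flange h',s2.sum(),np.median(h[s2]) if s2.sum() else '')
a=cv2.resize(r[145:195,190:245],(396,360),interpolation=cv2.INTER_CUBIC)
b=cv2.resize(t[180:240,220:286],(396,360),interpolation=cv2.INTER_CUBIC)
cv2.imwrite('pics/end.png',cv2.convertScaleAbs(np.hstack([a,b])[...,::-1],alpha=1.4))
E
```

```text
scene [[217.4 176.1]
 [206.2 160.4]]
top [[255.  222.2]
 [257.6 232. ]]
scene top h 39 [0.0397731  0.04593923] flange h 17 0.004752821940066949
top top h 23 [0.04354885 0.04609778] flange h 22 0.0047424724900722234
```

View pics/end.png

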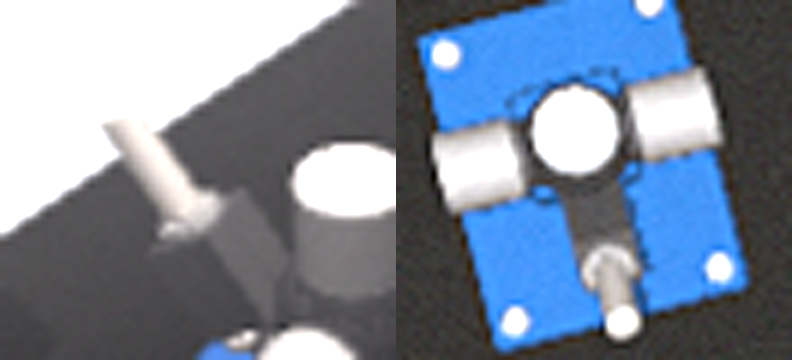

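The end view shows the pin's flange flush on the port face (grip top about 44 mm out, as expected) and the cup flat on the shoulder, with the gripper clear. Handing in.

```bash
python3 -c "
from workcell import job
print(job.job_done())"
```

```text
the job is handed in; nothing more can be done
None
```

I handed the job in at about 16 s: the small cup is on the trunnion shoulder, the thin pin's flange is on the port face to within about 1 mm by camera depth, and both are released; the bystanders were not deliberately touched (not re-imaged at the end), and no verdict came back.

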